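# Take a glazed specimen case off its lid stay and shut it

### The arm

A 7-joint arm with a two-finger parallel gripper is mounted at the origin on a cart in front of the work surface, level with it; the furniture and walls round the work are solid. World frame = base frame: x ahead of the robot, y to its left, z up, the work surface at z = 0. Lengths are in m, angles in rad, forces in N, time in s.
With the tool pointing down it reaches from about 0.4 to 0.85 m from the base axis. Payload 10.4 kg.
Tool frame: the origin (TCP) lies midway between the tips of the shut fingers; the grasp point (between the pads) lies r.grip_point_offset behind it (r.grip_point_offset is the distance from the TCP to the grasp point, in m); z points along the fingers, y is the line along which they close (so a half turn about z gives the same grasp; the last joint's range is limited). The gripper opens to 87 mm and grips with 3 to 60 N. Pads are 19 mm wide; open, the fingers measure 117 mm over their backs; the gripper's body (75 mm by 190 mm) begins 51 mm behind the grasp point.
Start: joints at [-1.165, 0.332, -0.065, 1.46, 0.022, 1.35, -0.088], TCP at [0.26, 0.568, 0.223] pointing down, gripper open.
Joint ranges: [-2.6, 2.6], [-0.5, 2.12], [-1.47, 1.34], [0.16, 2.42], [-1.27, 4.41], [0.06, 2.06], [-2.6, 2.6]. Speed limits (rad/s): [2.22, 2.22, 2.79, 2.79, 3.14, 3.14, 3.14].

### API

Orientations are given as a unit quaternion [x, y, z, w].
In Python, from bench import r gives the robot as it stands.
- The arm moves only by the tool play_rows, never from a script. Its arguments are lists of equal length, an entry for each row: "claw": the closure, from 0 (fully open) to 1 (shut); "delta_pos": the shift along the tool's x, y, z scaled (see below), a list of three; "delta_rot": the turn, a rotation vector about the tool's x, y, z scaled (see below), a list of three. A call has 1 to 8 rows; each row shifts and turns the commanded pose from where the row before left it, along the tool's axes as they then stand; what a row does not reach is not made up. The controller multiplies each number of a shift by 200 mm and each number of a turn by pi rad. A row lasts 1/10 s, in which the tool goes at most 50 mm and 8.59 degrees, less where a joint would pass 70% of its speed; a pose out of reach is approached as far as the arm can. A call with a number of a shift or a turn outside -1 to 1 is refused whole. A call with a gripper value outside its range is refused whole. The fingers move at their own pace and stop on an object; "squeeze" is the grip in N (left out, the last holds). Time passes only in rows, so rows that do not move let the fingers close. It gives the time, the measured TCP pose, the force, the opening and the grip force at its end, in the units of the state.
- r.read_state(): the state, without advancing time (a new reading comes with each control period).
- r.camera(name): name is "scene" or "top" or "wrist"; returns a dict with "pixels" (384x512x3 uint8, red, green, blue), "camera_matrix" (3x3 intrinsics, pixels), "D" ([k1, k2, p1, p2, k3] as OpenCV has them; the pictures are not rectified), "cam_to_world" (4x4, takes a point from camera to world coordinates); the wrist camera has in their place "hand_eye" (4x4, takes a point from camera to tool coordinates, whose origin is the TCP and whose axes are the flange's). Camera axes: x right, y up, looking along -z (the intrinsics and any distortion apply to the point x, -y, -z); pixel columns grow to the right and rows downward; lengths in m; the calibration is good to about 2 mm. A picture is of the moment at which its call begins: read the wrist's pose just before it. There is no depth.
- r.close_job(): hands the job in; it is judged then, once.
The state is a dict: "time": time; "joint_positions": joint angles; "joint_vel": joint speeds; "joint_torque": joint torques, N m; "ee_pos": TCP position; "eef_rot": TCP orientation; "ft_force": force on the tool from outside, world axes, zero at the start; "torque": the same for the moment, N m; "width": finger opening in m; "grip_force": force on a finger pad.
Only numpy, scipy, OpenCV 4.12 (cv2) and the standard library are available. Lean on these libraries where they do the work, as an engineer would, in place of code of your own. Each camera call takes 0.05 s, during which the arm holds its last target. There are 200 camera calls.

### The job

The wooden case of polished stones that stands open on its brass stay is ready to go out: lift its lid off the stay and lean it back, fold the stay down flat along the side of the case, then lower the lid by hand and press it until the catch snaps and the lid lies fully shut. Never let the lid fall, put no weight on its glass, and leave the label roll, the torch and the spray bottle near it where they are.

Things in the scene. Friction and masses are not known exactly. Their poses are not given: they have to be found in the camera images.
- case: fixed wooden specimen case without its lid: 150 (x, front to back) x 200 (y) x 60 mm high, walls 9 mm, stones bedded in it below the rim. Origin: centre of its underside on the desk, z up; its front, with the opening side of the lid, faces its own -x. The hinge line of the lid runs along y at x = +77, z = 61 mm. A spring ball catch sits inside the middle of the front wall
- case_lid (a joint): angle of the hinged lid: 0 = shut, grows as the front edge rises, about 1.0 as it stands on the stay, 1.68 = leaned back against its stop, where it stays by its weight (past about 1.6). Elsewhere it falls if let go. Coming down it meets the catch at about 0.055 (front edge about 9 mm above shut), rests on it, and takes about 10 N at the front rail to snap through
- lid_front (a point): middle of the lid's front edge, at half its thickness; turns with the lid (its -x points out of the front edge, z out of the upper face). The lid is 12 mm thick, 200 mm wide, about 0.36 kg, reaches 170 mm from the hinge line (its lower face lies in the plane of the hinge line) and so overhangs the base's front by 18 mm. The wooden front rail is 44 mm deep, side rails 24 mm
- catch_tongue (a point): lower end of the brass catch tongue, 22 mm wide and 3 mm thick, that hangs 17 mm below the lid's lower face at the middle of its width, 138 mm from the hinge line; beside it the lower face is free
- lid_glass: glass pane in the lid, 3 mm thick at half the lid's thickness, 108 x 156 mm, from 26 to 126 mm from the hinge line in view; origin on the hinge line
- lid_stud (a point): brass stud, 8 mm thick, that stands out 28 mm from the left (case +y) edge of the lid, 85 mm from the hinge line; the point lies in the stay's plane
- lid_stay (a joint): angle of the brass stay about its pivot: 0 = folded flat, pointing to the case's back (+x); 0.84 = raised against its stop, the stud of the lid standing in its forked end. It stays where it is left (about 1 N at its middle moves it)
- stay_pivot (a point): pivot of the stay on the case's left side: case frame x = -50, y = +118, z = 40 mm; axis along the case's y. The stay is a bar 6 mm thick (along y), 10 mm deep, with 15 mm of space between it and the case's side wall
- stay_end (a point): floor of the notch in the stay's forked end, 125 mm from the pivot; the prongs reach 10 mm further
- label_roll: white roll of labels lying flat, 74 mm wide, 30 mm high; bystander; origin under its centre
- torch: grey hand torch lying down, 100 x 28 x 27 mm; bystander; origin under its centre
- spray_bottle: blue spray bottle standing, 72 x 60 x 160 mm; bystander; origin under its centre

How it is judged:
At the end, for the whole second after the job is handed in: the lid is shut within 0.02 rad (past the catch), the stay is folded down within 0.06 rad (value of joint case_lid below 0.02 rad and value of joint lid_stay below 0.06 rad); the robot touches nothing.
It fails at once if the lid falls: it closes faster than 3.2 rad/s while still more than 0.08 rad open (a drop of more than about 2 cm at its front edge) (value of joint case_lid above 0.08 rad and velocity of joint case_lid below -3.2 rad/s).
It fails at once if the robot presses on the glass with more than 4 N (contact force between lid_glass and the arm above 4 N or contact force between lid_glass and the fingers above 4 N).
It fails at once if the label roll, the torch or the spray bottle is moved more than 2 cm (distance of any of label_roll, torch, spray_bottle from where it was at the start of the episode above 0.02 m).
It also fails if it takes over 64 s, if anything falls off the work surface, if the arm or the gripper's body presses on something with over 40 N, if the wrist force passes 120 N, or if a joint passes its speed limit or range.

## Working session

There is one attempt and no reset: what is moved stays moved. The work goes in short steps, Python scripts to look and compute and a tool call to move; the robot and the scene stay as the last step left them, time stands still between calls to the robot, and variables do not carry over. Pictures are saved under pics/ and viewed, at most 10 in all, crops included, and the job is handed in when it is done.

Besides the shell and the picture viewer there is one more tool, called after "Request:" as a command line: name --argument value ..., lists and objects as JSON in quotes. play_rows: Moves the arm, as the interface text tells. Shifts and turns lie within -1 to 1; 1 stands for 200 mm of shift or pi rad of turn. Its arguments: {"type":"object","properties":{"claw":{"type":"array"},"delta_pos":{"type":"array"},"delta_rot":{"type":"array"},"squeeze":{"type":"number"}},"required":["claw","delta_pos","delta_rot"]}

```bash
mkdir -p pics; ls
python3 - <<'E'
from bench import r
import cv2,numpy as np,pickle
d={}
for n in("scene","top","wrist"):
    s=r.read_state();c=r.camera(n);c['st']=s;d[n]=c
pickle.dump(d,open('c0.pkl','wb'))
a=np.hstack([d['scene']['pixels'],d['top']['pixels']])[:,:,::-1]
cv2.imwrite('pics/s.png',d['scene']['pixels'][:,:,::-1]);cv2.imwrite('pics/t.png',d['top']['pixels'][:,:,::-1])
print(r.grip_point_offset,d['scene']['cam_to_world'],d['top']['cam_to_world'],d['wrist']['hand_eye'],d['scene']['D'],s)
E
```

```text
pics
0.0187 [[ 0.45998697  0.45618487 -0.76177907 -0.32792791]
 [-0.88766865  0.25689771 -0.3821622  -0.61624678]
 [ 0.02136268  0.85199703  0.5231106   0.68483071]
 [ 0.          0.          0.          1.        ]] [[-4.58720811e-03  9.74830488e-01 -2.22900150e-01  2.55788499e-01]
 [-9.99988929e-01 -4.23800562e-03  2.04495258e-03 -1.88848806e-01]
 [ 1.04883003e-03  2.22907063e-01  9.74839136e-01  1.32845037e+00]
 [ 0.00000000e+00  0.00000000e+00  0.00000000e+00  1.00000000e+00]] [[-2.16341739e-04  9.62949085e-01  2.69683171e-01  7.46070665e-02]
 [ 9.99999849e-01  3.44588804e-04 -4.28205312e-04  3.68507311e-04]
 [-5.05269715e-04  2.69683037e-01 -9.62949014e-01 -1.61093874e-01]
 [ 0.00000000e+00  0.00000000e+00  0.00000000e+00  1.00000000e+00]] [-0.09959972  0.          0.          0.          0.        ] {'time': 0.1, 'joint_positions': array([-1.16457557,  0.33283511, -0.06469662,  1.46083612,  0.02161225,
        1.34994047, -0.08850361]), 'joint_vel': array([-1.02706483e-03, -1.65094518e-03,  8.09850656e-04, -3.94637615e-03,
        5.25094710e-05, -2.49869820e-05, -6.84461997e-04]), 'joint_torque': array([ 2.31938197e-03, -6.24538279e+01,  2.53532908e-02, -3.90717208e+01,
       -6.13698852e-02,  3.65076901e-02,  5.91868024e-05]), 'ee_pos': array([0.25973712, 0.56808541, 0.22182713]), 'eef_rot': array([ 2.12764141e-01,  9.77103363e-01, -6.53243110e-04, -1.04766647e-04]), 'ft_force': array([-0.28294007, -0.20340033,  0.56699903]), 'torque': array([-0.0616792 , -0.0191557 ,  0.04662977]), 'grip_force': 0.0, 'width': 0.0869314581721366}
```

View pics/s.png

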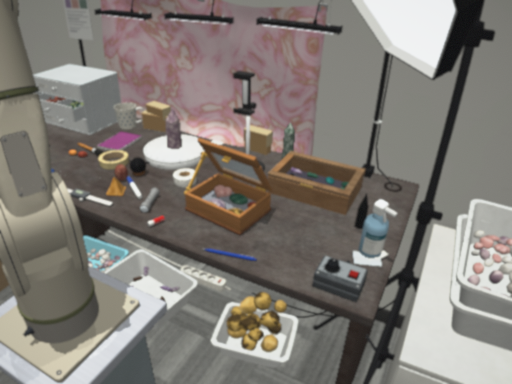

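View pics/t.png

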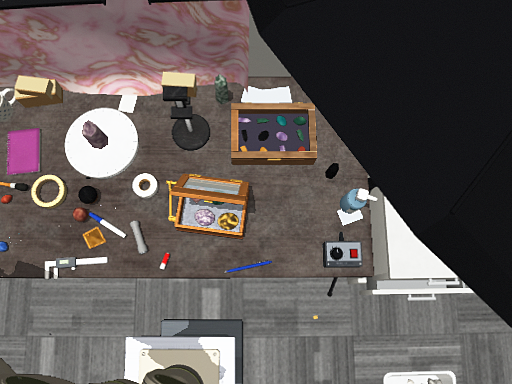

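The scene picture shows the case near (228,200), with the lid up on its stay. In the top picture the case spans about (170–250, 175–238), with the roll at (145,185), the torch at (138,236) and the bottle at (355,200).

```bash
cat > h.py <<'E'
import numpy as np,cv2,pickle
from scipy.spatial.transform import Rotation as R
def ctw(c):
    if 'cam_to_world' in c: return c['cam_to_world']
    T=np.eye(4);T[:3,:3]=R.from_quat(c['st']['eef_rot']).as_matrix();T[:3,3]=c['st']['ee_pos']
    return T@c['hand_eye']
def ray(c,p):
    u=cv2.undistortPoints(np.array([[p]],float),c['camera_matrix'],np.array(c['D']))[0,0]
    T=ctw(c);d=T[:3,:3]@np.array([u[0],-u[1],-1]);return T[:3,3],d
def onz(c,p,z):
    o,d=ray(c,p);return o+d*(z-o[2])/d[2]
def two(c1,p1,c2,p2):
    o,d=ray(c1,p1);q,e=ray(c2,p2)
    t=np.linalg.lstsq(np.c_[d,-e],q-o,rcond=None)[0];a=o+t[0]*d;b=q+t[1]*e
    return (a+b)/2,np.linalg.norm(a-b)
def proj(c,P):
    P=np.atleast_2d(P);T=np.linalg.inv(ctw(c));q=P@T[:3,:3].T+T[:3,3];q=q*[1,-1,-1]
    return cv2.projectPoints(q,np.zeros(3),np.zeros(3),c['camera_matrix'],np.array(c['D']))[0][:,0]
E
python3 - <<'E'
from h import *
d=pickle.load(open('c0.pkl','rb'))
a=cv2.resize(d['scene']['pixels'][130:240,175:285],(400,400),interpolation=2)
b=cv2.resize(d['top']['pixels'][160:260,120:260][:, :],(400,286),interpolation=2)
b=cv2.resize(d['top']['pixels'][155:255,160:260],(400,400),interpolation=2)
cv2.imwrite('pics/z.png',np.hstack([a,b])[:,:,::-1])
cv2.imwrite('pics/w.png',d['wrist']['pixels'][:,:,::-1])
c=d['top']
print([onz(c,p,0) for p in[(145,185),(138,236),(350,205)]], c['camera_matrix'],d['scene']['camera_matrix'])
E
```

```text
[array([0.60391872, 0.12059907, 0.        ]), array([0.44319762, 0.13481706, 0.        ]), array([ 0.53709795, -0.5179147 ,  0.        ])] [[439.61637634   0.         244.76996771]
 [  0.         439.61637634 198.39130061]
 [  0.           0.           1.        ]] [[408.42111387   0.         256.59232788]
 [  0.         408.42111387 189.82244652]
 [  0.           0.           1.        ]]
```

View pics/z.png

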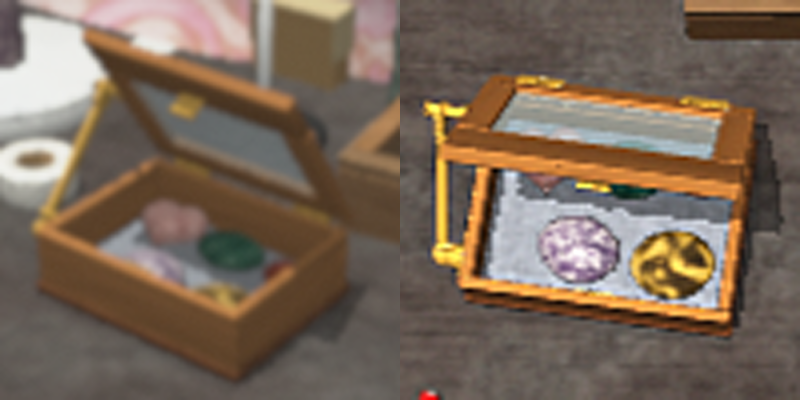

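View pics/w.png

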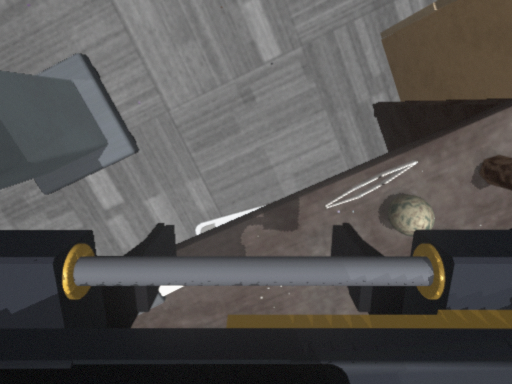

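The crops show the rim's front corners at zoomed scene (40,230) and (238,318), and zoomed top (63,283) and (333,318). The lid is raised, with the stay on its left side. The wrist view does not show the case yet.

```bash
cat > fit.py <<'E'
from h import *
from scipy.optimize import least_squares
def case(p,P): # case frame->world
    c,s=np.cos(p[2]),np.sin(p[2]);P=np.atleast_2d(P)
    return P@np.array([[c,s,0],[-s,c,0],[0,0,1]])+[p[0],p[1],0]
def lid(th,u,y,w): # u dist from hinge, w height above lower face
    return [.077-u*np.cos(th)+w*np.sin(th),y,.061+u*np.sin(th)+w*np.cos(th)]
def stay(a,l,y=.118): return [-.05+l*np.cos(a),y,.04+l*np.sin(a)]
E
python3 - <<'E'
from fit import *
d=pickle.load(open('c0.pkl','rb'));S=d['scene'];T=d['top']
fs=lambda x,y:(175+x*.275-.36,130+y*.275-.36)
ft=lambda x,y:(160+x*.25-.375,155+y*.25-.375)
B=[(S,fs(40,230),(-.075,.1,.06)),(S,fs(238,318),(-.075,-.1,.06)),(S,fs(345,240),(.075,-.1,.06)),
(S,fs(42,288),(-.075,.1,0)),(S,fs(238,377),(-.075,-.1,0)),(S,fs(345,297),(.075,-.1,0)),
(T,ft(63,283),(-.075,.1,.06)),(T,ft(332,318),(-.075,-.1,.06)),(T,ft(65,300),(-.075,.1,0)),(T,ft(330,335),(-.075,-.1,0))]
L=[(S,fs(295,100),(.17,-.1,.012)),(S,fs(85,32),(.17,.1,.012)),(T,ft(40,157),(.17,.1,0)),(T,ft(342,192),(.17,-.1,0)),(S,fs(187,107),(.138,0,-.017))]
def f(p):
    e=[proj(c,case(p,P))[0]-q for c,q,P in B]+[proj(c,case(p,lid(p[3],P[0],P[1],P[2])))[0]-q for c,q,P in L]
    return np.ravel(e)
s=least_squares(f,[.55,-.03,-.1,1.0],loss='soft_l1');print(s.x);print(f(s.x).reshape(-1,2).round(1))
p=s.x;np.save('p.npy',p)
for n,P in [('front',lid(p[3],.17,0,.006)),('stud',lid(p[3],.085,.128,.006)),('stayend',stay(.84,.125)),('pivot',stay(0,0)),('hinge',(.077,0,.061))]: print(n,case(p,P)[0].round(4),proj(S,case(p,P))[0],proj(T,case(p,P))[0])
E
```

```text
[ 0.52625458 -0.09502403 -0.13520067  1.00512458]
[[-1.3 -0.1]
 [-0.4 -0.1]
 [ 1.5 -2.7]
 [-0.4  1.1]
 [-0.4  1.7]
 [ 0.7 -1.2]
 [-0.8  0.1]
 [-0.3  0.3]
 [ 1.7 -0.9]
 [ 0.3 -1.1]
 [ 0.7 -1.1]
 [ 0.2 -1.9]
 [ 0.2  0. ]
 [ 0.1  1. ]
 [-1.5  1.8]]
front [ 0.5173 -0.0938  0.2077] [224.8263494  147.55899169] [207.56621962 196.59755273]
stud [0.5797 0.0269 0.136 ] [201.65189281 152.67986109] [167.11883716 180.96977887]
stayend [0.5753 0.0174 0.1331] [203.5148565  154.81528491] [170.59671781 182.72775771]
pivot [0.4926 0.0286 0.04  ] [186.26348024 192.99042895] [171.01944894 217.59320955]
hinge [ 0.6026 -0.1054  0.061 ] [243.72173151 181.78923885] [215.85775136 179.92611925]
```

```bash
cat > plan.py <<'E'
from fit import *
from bench import r
p=np.load('p.npy')
def rot(phi):
    z=np.array([np.sin(phi),0,-np.cos(phi)]);x=np.array([0,1.,0])
    return R.from_euler('z',p[2])*R.from_matrix(np.c_[x,np.cross(z,x),z])
def plan(P,phi,n,start=None,show=True):
    """case-frame target, n equal rows; returns end pose"""
    if start is None: s=r.read_state();q0,R0=s['ee_pos'],R.from_quat(s['eef_rot'])
    else: q0,R0=start
    R1=rot(phi);q1=case(p,P)[0];w=(R0.inv()*R1).as_rotvec()
    dp=[];dr=[]
    for i in range(n):
        Ri=R0*R.from_rotvec(w*i/n)
        dp.append((Ri.inv().apply((q1-q0)/n)/.2).round(3).tolist());dr.append((w/n/np.pi).round(4).tolist())
    print(n,'rows; mm/row',np.linalg.norm(q1-q0)/n*1e3,'deg/row',np.degrees(np.linalg.norm(w))/n)
    for i in range(0,n,8): print(dp[i:i+8],dr[i:i+8])
    return q1,R1
def st():
    s=r.read_state();c,sn=np.cos(p[2]),np.sin(p[2]);e=s['ee_pos']-[p[0],p[1],0]
    P=np.array([c*e[0]+sn*e[1],-sn*e[0]+c*e[1],e[2]]);z=R.from_quat(s['eef_rot']).as_matrix()[:,2]
    print('t',s['time'],'case',P.round(4),'tiltdeg',np.degrees(np.arctan2(z[0]*c+z[1]*sn,-z[2])).round(1),'j',s['joint_positions'].round(2),'F',s['ft_force'].round(1),'w',s['width'])
E
python3 - <<'E'
from plan import *
f=np.array(lid(1.0,.17,-.03,.006));d=np.array([np.cos(1),0,-np.sin(1)])
print(f,f-.11*d)
e=plan(f-.11*d,.57,16)
E
```

```text
[-0.00980257 -0.03        0.20729188] [-0.06923582 -0.03        0.29985369]
16 rows; mm/row 44.675206887653985 deg/row 4.9509791887293115
[[-0.144, -0.169, -0.024], [-0.157, -0.157, -0.026], [-0.169, -0.143, -0.027], [-0.181, -0.129, -0.027], [-0.191, -0.114, -0.026], [-0.199, -0.098, -0.025], [-0.207, -0.081, -0.023], [-0.213, -0.064, -0.021]] [[-0.0098, -0.0072, 0.0247], [-0.0098, -0.0072, 0.0247], [-0.0098, -0.0072, 0.0247], [-0.0098, -0.0072, 0.0247], [-0.0098, -0.0072, 0.0247], [-0.0098, -0.0072, 0.0247], [-0.0098, -0.0072, 0.0247], [-0.0098, -0.0072, 0.0247]]
[[-0.218, -0.047, -0.018], [-0.221, -0.029, -0.014], [-0.223, -0.012, -0.009], [-0.223, 0.006, -0.004], [-0.222, 0.023, 0.001], [-0.22, 0.04, 0.007], [-0.216, 0.057, 0.013], [-0.21, 0.073, 0.02]] [[-0.0098, -0.0072, 0.0247], [-0.0098, -0.0072, 0.0247], [-0.0098, -0.0072, 0.0247], [-0.0098, -0.0072, 0.0247], [-0.0098, -0.0072, 0.0247], [-0.0098, -0.0072, 0.0247], [-0.0098, -0.0072, 0.0247], [-0.0098, -0.0072, 0.0247]]
```

Request:
play_rows --claw '[0.54,0.54,0.54,0.54,0.54,0.54,0.54,0.54]' --delta_pos '[[-0.144,-0.169,-0.024],[-0.157,-0.157,-0.026],[-0.169,-0.143,-0.027],[-0.181,-0.129,-0.027],[-0.191,-0.114,-0.026],[-0.199,-0.098,-0.025],[-0.207,-0.081,-0.023],[-0.213,-0.064,-0.021]]' --delta_rot '[[-0.01,-0.007,0.025],[-0.01,-0.007,0.025],[-0.01,-0.007,0.025],[-0.01,-0.007,0.025],[-0.01,-0.007,0.025],[-0.01,-0.007,0.025],[-0.01,-0.007,0.025],[-0.01,-0.007,0.025]]'

```text
time: 0.95
ee_pos: [0.3559, 0.2241, 0.2599]
eef_rot: [0.502, 0.852, 0.103, 0.111]
ft_force: [1.1, -0.9, 0.3]
width: 0.041
grip_force: 0.0
```

Request:
play_rows --claw '[0.54,0.54,0.54,0.54,0.54,0.54,0.54,0.54]' --delta_pos '[[-0.218,-0.047,-0.018],[-0.221,-0.029,-0.014],[-0.223,-0.012,-0.009],[-0.223,0.006,-0.004],[-0.222,0.023,0.001],[-0.22,0.04,0.007],[-0.216,0.057,0.013],[-0.21,0.073,0.02]]' --delta_rot '[[-0.01,-0.007,0.025],[-0.01,-0.007,0.025],[-0.01,-0.007,0.025],[-0.01,-0.007,0.025],[-0.01,-0.007,0.025],[-0.01,-0.007,0.025],[-0.01,-0.007,0.025],[-0.01,-0.007,0.025]]'

```text
time: 1.75
ee_pos: [0.4537, -0.0261, 0.2887]
eef_rot: [0.682, 0.687, 0.171, 0.182]
ft_force: [0.4, -0.2, -0.3]
width: 0.04
grip_force: 0.0
```

Run:
```python
from plan import *
import pickle
s=r.read_state();c=r.camera('wrist');c['st']=s;pickle.dump(c,open('c1.pkl','wb'))
im=c['pixels'][:,:,::-1].copy();cv2.imwrite('pics/w1.png',im);st()
P=[(-.075,.1,.06),(-.075,-.1,.06),(.075,.1,.06),(-.066,.091,.06),stay(0,0),stay(.84,.125),lid(1,.17,.1,0),lid(1,.17,.1,.012),lid(1,.17,-.1,0),lid(1,.138,0,-.017)]
print(proj(c,case(p,P)).round(0).tolist())
```

```text
t 1.8 case [-0.0791  0.0534  0.2889] tiltdeg 29.0 j [-0.03 -0.47 -0.03  2.17  0.04  0.94 -0.08] F [ 0.3 -5.4 -0.7] w 0.04027165999546886
[[167.0, 132.0], [156.0, 289.0], [275.0, 142.0], [174.0, 140.0], [184.0, 117.0], [282.0, 131.0], [280.0, 154.0], [293.0, 156.0], [250.0, 353.0], [248.0, 245.0]]
```

View pics/w1.png

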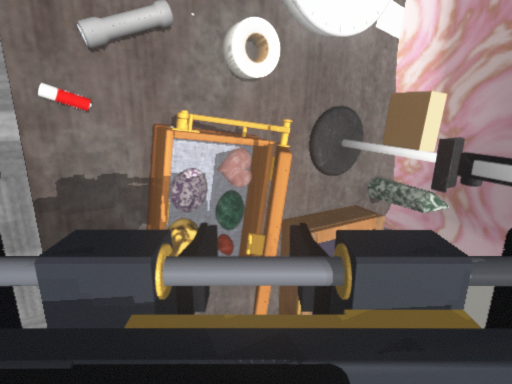

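The moving wrist view puts the stay pivot at (184,118), the stud at (287,130) and the lid's left front corner at (285,150). These agree with the fitted pose to a few pixels. Joint 2 is near its limit here, so I'll use less tilt.

Run:
```python
from plan import *
st()
f=np.array(lid(1.0,.17,-.03,.006));d=np.array([np.cos(1),0,-np.sin(1)])
e=plan(f-.06*d,.45,4)
e=plan(f+.018*d,.45,4,e)
```

```text
t 1.8 case [-0.0791  0.0534  0.2889] tiltdeg 29.0 j [-0.03 -0.47 -0.03  2.17  0.04  0.94 -0.08] F [ 0.3 -5.4 -0.7] w 0.04027165999546886
4 rows; mm/row 24.08299888871572 deg/row 2.042034127627422
[[-0.109, 0.008, 0.051], [-0.108, 0.013, 0.052], [-0.107, 0.017, 0.053], [-0.106, 0.021, 0.054]] [[0.0047, -0.0036, 0.0097], [0.0047, -0.0036, 0.0097], [0.0047, -0.0036, 0.0097], [0.0047, -0.0036, 0.0097]]
4 rows; mm/row 19.5 deg/row 0.0
[[-0.0, 0.012, 0.097], [-0.0, 0.012, 0.097], [-0.0, 0.012, 0.097], [-0.0, 0.012, 0.097]] [[0.0, 0.0, 0.0], [0.0, 0.0, 0.0], [0.0, 0.0, 0.0], [0.0, 0.0, 0.0]]
```

Request:
play_rows --claw '[0.54,0.54,0.54,0.54,0.54]' --delta_pos '[[-0.109,0.008,0.051],[-0.108,0.013,0.052],[-0.107,0.017,0.053],[-0.106,0.021,0.054],[0,0,0]]' --delta_rot '[[0.005,-0.004,0.01],[0.005,-0.004,0.01],[0.005,-0.004,0.01],[0.005,-0.004,0.01],[0,0,0]]'

```text
time: 2.3
ee_pos: [0.4795, -0.1132, 0.2562]
eef_rot: [0.733, 0.644, 0.142, 0.165]
ft_force: [-0.4, -0.2, 0.1]
width: 0.04
grip_force: 0.0
```

Run:
```python
from plan import *
s=r.read_state();c=r.camera('wrist');c['st']=s;pickle.dump(c,open('c2.pkl','wb'))
im=c['pixels'][:,:,::-1].copy();st()
P=[(-.075,.1,.06),(-.075,-.1,.06),(-.075,.1,0),(.075,.1,.06),(-.066,.091,.06),stay(0,0),stay(.84,.125),lid(1,.17,.1,0),lid(1,.17,.1,.012),lid(1,.17,-.1,0),lid(1,.17,-.1,.012),lid(1,.138,0,-.017)]
for q in proj(c,case(p,P)): cv2.circle(im,tuple(int(v) for v in q.round()),2,(255,0,255),-1)
cv2.imwrite('pics/w2.png',cv2.resize(im[50:320,130:380],(750,600),interpolation=2) if 0 else cv2.resize(im,(768,576)))
f=np.array(lid(1.0,.17,-.03,.006));d=np.array([np.cos(1),0,-np.sin(1)])
e=plan(f+.018*d,.45,5)
```

```text
t 2.35 case [-0.0442 -0.0229  0.2567] tiltdeg 25.2 j [ 0.02 -0.32  0.09  2.11  0.05  0.91 -0.03] F [ 0.2 -0.3 -0.1] w 0.04019235696571137
5 rows; mm/row 15.699353643669829 deg/row 0.1495476508566687
[[-0.007, 0.012, 0.077], [-0.007, 0.012, 0.077], [-0.007, 0.012, 0.077], [-0.007, 0.012, 0.077], [-0.007, 0.012, 0.077]] [[-0.0006, 0.0, 0.0005], [-0.0006, 0.0, 0.0005], [-0.0006, 0.0, 0.0005], [-0.0006, 0.0, 0.0005], [-0.0006, 0.0, 0.0005]]
```

View pics/w2.png

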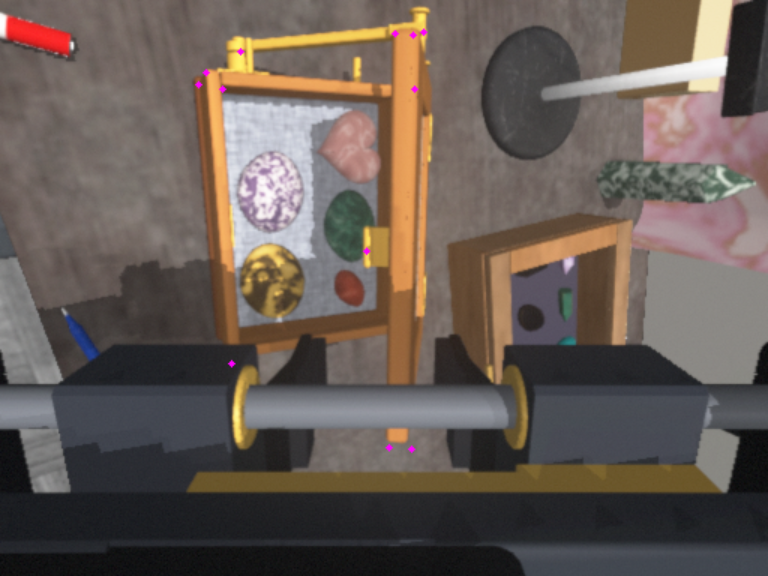

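The projected marks match the case to 1–3 mm. The lid edge, at x≈400, lies between the fingers at 315 and 440. I'll insert now.

Request:
play_rows --claw '[0.5,0.5,0.5,0.5,0.5,0.5]' --delta_pos '[[-0.007,0.02,0.077],[-0.007,0.015,0.077],[-0.007,0.015,0.077],[-0.007,0.012,0.077],[-0.007,0.012,0.077],[0,0,0]]' --delta_rot '[[0,0,0],[0,0,0],[0,0,0],[0,0,0],[0,0,0],[0,0,0]]'

```text
time: 2.95
ee_pos: [0.5242, -0.1232, 0.1928]
eef_rot: [0.732, 0.646, 0.143, 0.165]
ft_force: [-0.2, 0.6, -0.1]
width: 0.0434
grip_force: 0.0
```

Run:
```python
from plan import *
st()
def tgt(th,ins,off): # off along upper normal from mid thickness
    return lid(th,.17-ins,-.03,.006+off)
e=None
for th,phi,off in [(1.17,.36,.004),(1.34,.2,.009),(1.51,.05,.014),(1.68,-.08,.017)]:
    print(th);e=plan(tgt(th,.018,off),phi,3 if th<1.6 else 4,e)
```

```text
t 2.95 case [ 0.0018 -0.0282  0.1928] tiltdeg 25.2 j [ 0.01 -0.15  0.13  2.12  0.02  0.73  0.  ] F [-0.2  0.6 -0.1] w 0.04335111618788852
1.17
3 rows; mm/row 9.322071872128669 deg/row 1.5311833216331934
[[-0.004, 0.046, -0.0], [-0.003, 0.046, -0.002], [-0.003, 0.046, -0.003]] [[0.0084, 0.0, 0.0012], [0.0084, 0.0, 0.0012], [0.0084, 0.0, 0.0012]]
1.34
3 rows; mm/row 10.28796940957946 deg/row 3.0557749073643894
[[-0.0, 0.051, 0.006], [-0.0, 0.051, 0.003], [-0.0, 0.051, 0.0]] [[0.017, 0.0, 0.0], [0.017, 0.0, 0.0], [0.017, 0.0, 0.0]]
1.51
3 rows; mm/row 10.311295861438778 deg/row 2.8647889756541165
[[0.0, 0.051, 0.008], [0.0, 0.051, 0.005], [0.0, 0.051, 0.003]] [[0.0159, 0.0, -0.0], [0.0159, 0.0, -0.0], [0.0159, 0.0, -0.0]]
1.68
4 rows; mm/row 7.257131869044924 deg/row 1.8621128341751756
[[-0.0, 0.036, 0.007], [-0.0, 0.036, 0.006], [-0.0, 0.036, 0.005], [-0.0, 0.036, 0.004]] [[0.0103, 0.0, -0.0], [0.0103, 0.0, -0.0], [0.0103, 0.0, -0.0], [0.0103, 0.0, -0.0]]
```

Request:
play_rows --claw '[0.5,0.5,0.5,0.5,0.5,0.5]' --delta_pos '[[-0.004,0.046,0],[-0.003,0.046,-0.002],[-0.003,0.046,-0.003],[0,0.051,0.006],[0,0.051,0.003],[0,0.051,0]]' --delta_rot '[[0.0085,0,0.001],[0.0085,0,0.001],[0.0085,0,0.001],[0.017,0,0],[0.017,0,0],[0.017,0,0]]'

```text
time: 3.55
ee_pos: [0.5786, -0.1325, 0.2153]
eef_rot: [0.749, 0.655, 0.066, 0.075]
ft_force: [-0.4, 0.0, -0.8]
width: 0.0433
grip_force: 0.3
```

Request:
play_rows --claw '[0.5,0.5,0.5,0.5,0.5,0.5,0.5,0.5]' --delta_pos '[[0,0.051,0.008],[0,0.051,0.005],[0,0.051,0.003],[0,0.036,0.007],[0,0.036,0.006],[0,0.036,0.005],[0,0.036,0.004],[0,0,0]]' --delta_rot '[[0.016,0,0],[0.016,0,0],[0.016,0,0],[0.01,0,0],[0.01,0,0],[0.01,0,0],[0.01,0,0],[0,0,0]]'

```text
time: 4.35
ee_pos: [0.6363, -0.1401, 0.2115]
eef_rot: [0.752, 0.658, -0.027, -0.03]
ft_force: [-8.8, 1.6, 2.9]
width: 0.0437
grip_force: 4.6
```

Run:
```python
from plan import *
st()
c=r.camera('scene');pickle.dump(c,open('c3.pkl','wb'))
cv2.imwrite('pics/s3.png',cv2.resize(c['pixels'][100:240,150:330],(720,560),interpolation=2)[:,:,::-1])
print([ (proj(c,case(p,lid(t,.17,.1,.006)))[0]-[150,100])*4 for t in (1.5,1.6,1.68)])
```

```text
t 4.35 case [ 0.1152 -0.0298  0.2115] tiltdeg -4.6 j [ 0.02  0.46  0.17  1.32 -0.07  1.45  0.06] F [-8.8  1.6  2.9] w 0.043704144340252805
[array([261.0894093 ,  87.26560424]), array([276.04141499,  80.64013372]), array([287.76321312,  77.0107654 ])]
```

View pics/s3.png

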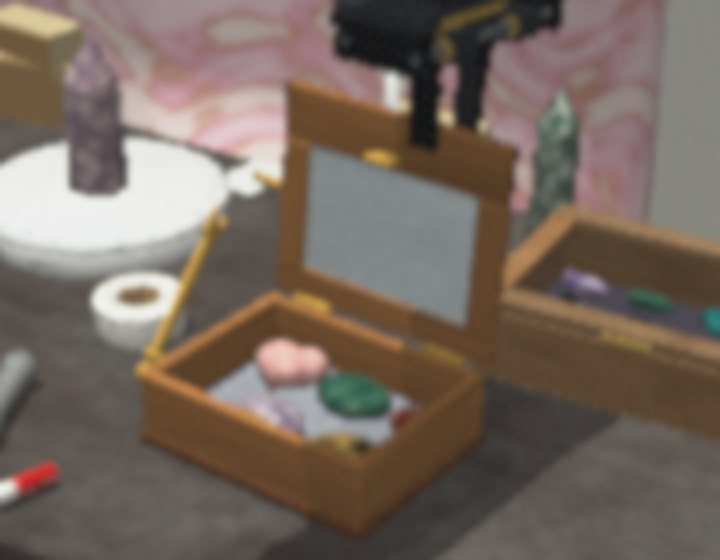

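The scene shows the lid leaned back against its stop, with its left corner near (288,82) as predicted for 1.68. The stay is still raised. Next I withdraw and go to the stay.

Run:
```python
from plan import *
s=r.read_state();R0=R.from_quat(s['eef_rot']);q=s['ee_pos']+R0.apply([0,-.006,-.085]);e=(q,R0)
e=plan((-.02,.119,.22),.6,8,e)
e=plan((-.02,.119,.125),.6,3,e)
for P,n in [((.0,.119,.095),3),((.015,.119,.07),3),((.02,.119,.053),2)]: e=plan(P,.6,n,e)
```

```text
8 rows; mm/row 26.955418403254136 deg/row 4.863539819266242
[[0.093, -0.081, 0.055], [0.093, -0.085, 0.047], [0.093, -0.089, 0.04], [0.093, -0.092, 0.032], [0.093, -0.094, 0.024], [0.093, -0.096, 0.016], [0.093, -0.097, 0.008], [0.093, -0.098, -0.0]] [[-0.027, -0.0, 0.0], [-0.027, -0.0, 0.0], [-0.027, -0.0, 0.0], [-0.027, -0.0, 0.0], [-0.027, -0.0, 0.0], [-0.027, -0.0, 0.0], [-0.027, -0.0, 0.0], [-0.027, -0.0, 0.0]]
3 rows; mm/row 31.666666666666668 deg/row 0.0
[[0.0, -0.089, 0.131], [0.0, -0.089, 0.131], [0.0, -0.089, 0.131]] [[0.0, 0.0, 0.0], [0.0, 0.0, 0.0], [0.0, 0.0, 0.0]]
3 rows; mm/row 12.018504251546625 deg/row 0.0
[[-0.0, -0.001, 0.06], [-0.0, -0.001, 0.06], [-0.0, -0.001, 0.06]] [[0.0, 0.0, 0.0], [0.0, 0.0, 0.0], [0.0, 0.0, 0.0]]
3 rows; mm/row 9.718253158075505 deg/row 0.0
[[0.0, -0.003, 0.049], [0.0, -0.003, 0.049], [0.0, -0.003, 0.049]] [[0.0, 0.0, 0.0], [0.0, 0.0, 0.0], [0.0, 0.0, 0.0]]
2 rows; mm/row 8.86002257333467 deg/row 0.0
[[-0.0, -0.014, 0.042], [-0.0, -0.014, 0.042]] [[0.0, 0.0, 0.0], [0.0, 0.0, 0.0]]
```

Request:
play_rows --claw '[0.5,0.5,0.5,0.5]' --delta_pos '[[0,-0.03,0],[0,0,-0.14],[0,0,-0.14],[0,0,-0.145]]' --delta_rot '[[0,0,0],[0,0,0],[0,0,0],[0,0,0]]'

```text
time: 4.8
ee_pos: [0.6375, -0.1407, 0.2985]
eef_rot: [0.752, 0.658, -0.024, -0.028]
ft_force: [0.1, -0.1, -0.1]
width: 0.0433
grip_force: 0.0
```

Request:
play_rows --claw '[1,1,1,1,1,1,1,1]' --delta_pos '[[0.093,-0.081,0.055],[0.093,-0.085,0.047],[0.093,-0.089,0.04],[0.093,-0.092,0.032],[0.093,-0.094,0.024],[0.093,-0.096,0.016],[0.093,-0.097,0.008],[0.093,-0.098,0]]' --delta_rot '[[-0.027,0,0],[-0.027,0,0],[-0.027,0,0],[-0.027,0,0],[-0.027,0,0],[-0.027,0,0],[-0.027,0,0],[-0.027,0,0]]'

```text
time: 5.6
ee_pos: [0.5227, 0.0258, 0.2203]
eef_rot: [0.718, 0.628, 0.198, 0.226]
ft_force: [0.2, 0.4, -0.2]
width: 0.0007
grip_force: 0.0
```

Run:
```python
from plan import *
st()
e=plan((-.02,.119,.125),.6,4)
```

```text
t 5.6 case [-0.0198  0.1192  0.2203] tiltdeg 35.0 j [-0.16 -0.29 -0.12  2.24  0.33  0.65 -0.62] F [ 0.2  0.4 -0.2] w 0.0007229058846764747
4 rows; mm/row 23.81736010239037 deg/row 0.147351549483336
[[-0.0, -0.068, 0.097], [-0.0, -0.068, 0.098], [-0.0, -0.068, 0.098], [-0.0, -0.068, 0.098]] [[0.0008, -0.0001, 0.0001], [0.0008, -0.0001, 0.0001], [0.0008, -0.0001, 0.0001], [0.0008, -0.0001, 0.0001]]
```

Request:
play_rows --claw '[1,1,1,1]' --delta_pos '[[0,-0.068,0.098],[0,-0.068,0.098],[0,-0.068,0.098],[0,-0.068,0.098]]' --delta_rot '[[0,0,0],[0,0,0],[0,0,0],[0,0,0]]'

```text
time: 6.0
ee_pos: [0.5231, 0.0248, 0.1242]
eef_rot: [0.719, 0.628, 0.196, 0.225]
ft_force: [-0.1, -0.4, -0.1]
width: 0.0006
grip_force: 0.0
```

Request:
play_rows --claw '[1,1,1,1,1,1,1,1]' --delta_pos '[[0,0,0.06],[0,0,0.06],[0,0,0.06],[0,-0.003,0.049],[0,-0.003,0.049],[0,-0.003,0.049],[0,-0.014,0.042],[0,-0.014,0.042]]' --delta_rot '[[0,0,0],[0,0,0],[0,0,0],[0,0,0],[0,0,0],[0,0,0],[0,0,0],[0,0,0]]'

```text
time: 6.8
ee_pos: [0.5639, 0.0192, 0.0528]
eef_rot: [0.719, 0.628, 0.196, 0.225]
ft_force: [0.5, -0.5, 1.3]
width: 0.0006
grip_force: 0.2
```

Run:
```python
from plan import *
st()
e=plan((.02,.119,.049),.6,2)
```

```text
t 6.8 case [0.0219 0.1182 0.0528] tiltdeg 34.7 j [-0.07  0.09 -0.18  2.32  0.96  0.28 -1.26] F [ 0.5 -0.5  1.3] w 0.0005807469774388638
2 rows; mm/row 2.1767537427376547 deg/row 0.17091009400213564
[[0.002, -0.009, 0.005], [0.002, -0.009, 0.005]] [[0.0009, -0.0, 0.0001], [0.0009, -0.0, 0.0001]]
```

Request:
play_rows --claw '[1,1,1]' --delta_pos '[[0,-0.006,0.008],[0,-0.006,0.008],[0,0,0]]' --delta_rot '[[0,0,0],[0,0,0],[0,0,0]]'

```text
time: 7.1
ee_pos: [0.5638, 0.0191, 0.0491]
eef_rot: [0.719, 0.628, 0.196, 0.225]
ft_force: [-5.2, -0.8, 7.5]
width: 0.0006
grip_force: 3.9
```

Run:
```python
from plan import *
st()
```

```text
t 7.1 case [0.0218 0.1181 0.0491] tiltdeg 34.7 j [-0.07  0.1  -0.18  2.32  0.99  0.28 -1.29] F [-5.2 -0.8  7.5] w 0.0005794299733535755
```

Run:
```python
from plan import *
e=plan((-.02,.119,.22),.6,5)
e=plan((.098,-.03,.295),-.08,9,e)
```

```text
5 rows; mm/row 35.18197261664019 deg/row 0.06628302543015038
[[0.001, 0.063, -0.164], [0.001, 0.063, -0.164], [0.001, 0.063, -0.164], [0.001, 0.062, -0.164], [0.001, 0.062, -0.165]] [[0.0004, 0.0, 0.0001], [0.0004, 0.0, 0.0001], [0.0004, 0.0, 0.0001], [0.0004, 0.0, 0.0001], [0.0004, 0.0, 0.0001]]
9 rows; mm/row 22.703129713002834 deg/row 4.329014452099553
[[-0.083, 0.078, 0.003], [-0.083, 0.078, -0.003], [-0.083, 0.077, -0.009], [-0.083, 0.076, -0.015], [-0.083, 0.075, -0.021], [-0.083, 0.073, -0.026], [-0.083, 0.071, -0.032], [-0.083, 0.068, -0.037]] [[0.0241, -0.0, -0.0], [0.0241, -0.0, -0.0], [0.0241, -0.0, -0.0], [0.0241, -0.0, -0.0], [0.0241, -0.0, -0.0], [0.0241, -0.0, -0.0], [0.0241, -0.0, -0.0], [0.0241, -0.0, -0.0]]
[[-0.083, 0.065, -0.042]] [[0.0241, -0.0, -0.0]]
```

Request:
play_rows --claw '[1,1,1,1,1]' --delta_pos '[[0.001,0.063,-0.164],[0.001,0.063,-0.164],[0.001,0.063,-0.164],[0.001,0.062,-0.164],[0.001,0.062,-0.165]]' --delta_rot '[[0,0,0],[0,0,0],[0,0,0],[0,0,0],[0,0,0]]'

```text
time: 7.6
ee_pos: [0.5227, 0.0255, 0.2164]
eef_rot: [0.719, 0.628, 0.196, 0.225]
ft_force: [1.2, 0.8, -0.8]
width: 0.0004
grip_force: 0.0
```

Request:
play_rows --claw '[1,1,1,1,0.5,0.5,0.5,0.5]' --delta_pos '[[-0.083,0.078,0.003],[-0.083,0.078,-0.003],[-0.083,0.077,-0.009],[-0.083,0.076,-0.015],[-0.083,0.075,-0.021],[-0.083,0.073,-0.026],[-0.083,0.071,-0.032],[-0.083,0.068,-0.037]]' --delta_rot '[[0.024,0,0],[0.024,0,0],[0.024,0,0],[0.024,0,0],[0.024,0,0],[0.024,0,0],[0.024,0,0],[0.024,0,0]]'

```text
time: 8.4
ee_pos: [0.6095, -0.1206, 0.2833]
eef_rot: [0.753, 0.658, 0.0, 0.0]
ft_force: [0.6, -0.4, 0.6]
width: 0.0245
grip_force: 0.0
```

Request:
play_rows --claw '[0.5,0.5]' --delta_pos '[[-0.083,0.065,-0.042],[0,0,0]]' --delta_rot '[[0.024,0,0],[0,0,0]]'

```text
time: 8.6
ee_pos: [0.6211, -0.141, 0.289]
eef_rot: [0.754, 0.656, -0.026, -0.029]
ft_force: [-0.3, 0.2, -0.6]
width: 0.039
grip_force: 0.0
```

Run:
```python
from plan import *
st()
s=r.read_state();c=r.camera('wrist');c['st']=s;b=r.camera('scene')
im=c['pixels'].copy()
for q in proj(c,case(p,[stay(0,0),stay(0,.06),stay(0,.125),lid(1.68,.17,.1,0),lid(1.68,.17,.1,.012)])): cv2.circle(im,tuple(int(v) for v in q.round()),2,(255,0,255),-1)
cv2.imwrite('pics/w4.png',np.hstack([cv2.resize(im,(480,360)),cv2.resize(b['pixels'][140:240,165:255],(320,360),interpolation=2)])[:,:,::-1])
e=plan((.101,-.03,.212),-.08,4)
```

```text
t 8.6 case [ 0.1002 -0.0328  0.289 ] tiltdeg -4.5 j [ 0.05  0.4   0.15  1.25 -0.05  1.58  0.05] F [-0.3  0.2 -0.6] w 0.038965174065705835
4 rows; mm/row 19.464142534634288 deg/row 0.08705602788110307
[[0.001, 0.01, 0.097], [0.001, 0.01, 0.097], [0.001, 0.01, 0.097], [0.001, 0.01, 0.097]] [[0.0005, 0.0001, -0.0001], [0.0005, 0.0001, -0.0001], [0.0005, 0.0001, -0.0001], [0.0005, 0.0001, -0.0001]]
```

View pics/w4.png

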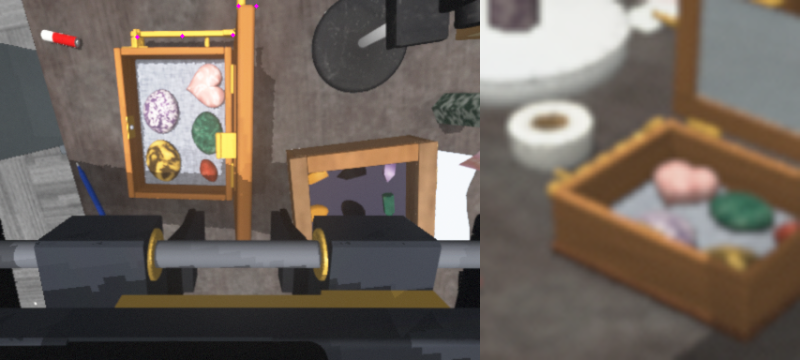

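The stay now lies flat along the side at (135–232, 37), on the projected marks. The roll is undisturbed, and the lid edge at x≈245 is centred between the open fingers.

Run:
```python
from plan import *
e=plan((.101,-.03,.212),-.08,4)
print('A')
for th in (1.54,1.4,1.26,1.12): e=plan(lid(th,.152,-.03,.006),np.pi/2-th if th<1.6 else -.08,2,e)
```

```text
4 rows; mm/row 19.464142534634288 deg/row 0.08705602788110307
[[0.001, 0.01, 0.097], [0.001, 0.01, 0.097], [0.001, 0.01, 0.097], [0.001, 0.01, 0.097]] [[0.0005, 0.0001, -0.0001], [0.0005, 0.0001, -0.0001], [0.0005, 0.0001, -0.0001], [0.0005, 0.0001, -0.0001]]
A
2 rows; mm/row 11.355210194883618 deg/row 3.1740809554499028
[[0.0, -0.057, 0.002], [0.0, -0.057, -0.001]] [[-0.0176, 0.0, 0.0], [-0.0176, 0.0, 0.0]]
2 rows; mm/row 10.639592276952552 deg/row 4.010704565915766
[[-0.0, -0.053, 0.002], [-0.0, -0.053, -0.002]] [[-0.0223, 0.0, 0.0], [-0.0223, 0.0, 0.0]]
2 rows; mm/row 10.639592276952547 deg/row 4.010704565915764
[[0.0, -0.053, 0.002], [0.0, -0.053, -0.002]] [[-0.0223, 0.0, 0.0], [-0.0223, 0.0, 0.0]]
2 rows; mm/row 10.639592276952493 deg/row 4.010704565915758
[[-0.0, -0.053, 0.002], [-0.0, -0.053, -0.002]] [[-0.0223, 0.0, -0.0], [-0.0223, 0.0, -0.0]]
```

Request:
play_rows --claw '[0.5,0.5,0.5,0.5,0.65,0.65,0.65]' --delta_pos '[[0.001,0.01,0.097],[0.001,0.01,0.097],[0.001,0.01,0.097],[0.001,0.01,0.097],[0,0,0],[0,0,0],[0,0,0]]' --delta_rot '[[0,0,0],[0,0,0],[0,0,0],[0,0,0],[0,0,0],[0,0,0],[0,0,0]]'

```text
time: 9.4
ee_pos: [0.6225, -0.1382, 0.2142]
eef_rot: [0.753, 0.657, -0.024, -0.026]
ft_force: [0.0, -0.0, 0.0]
width: 0.0319
grip_force: 0.0
```

Run:
```python
from plan import *
st()
e=None
for th in (1.54,1.4,1.26,1.12): e=plan(lid(th,.152,-.03,.006),np.pi/2-th,2 if th<1.5 else 3,e)
```

```text
t 9.4 case [ 0.1012 -0.0298  0.2142] tiltdeg -4.1 j [ 0.05  0.42  0.14  1.37 -0.05  1.43  0.05] F [ 0. -0.  0.] w 0.03185534018281648
3 rows; mm/row 7.63613509144332 deg/row 1.9482784154624149
[[-0.0, -0.038, 0.005], [-0.0, -0.038, 0.003], [-0.0, -0.038, 0.002]] [[-0.0108, 0.0001, -0.0001], [-0.0108, 0.0001, -0.0001], [-0.0108, 0.0001, -0.0001]]
2 rows; mm/row 10.639592276952552 deg/row 4.010704565915766
[[-0.0, -0.053, 0.002], [-0.0, -0.053, -0.002]] [[-0.0223, 0.0, 0.0], [-0.0223, 0.0, 0.0]]
2 rows; mm/row 10.639592276952547 deg/row 4.010704565915764
[[0.0, -0.053, 0.002], [0.0, -0.053, -0.002]] [[-0.0223, 0.0, 0.0], [-0.0223, 0.0, 0.0]]
2 rows; mm/row 10.639592276952493 deg/row 4.010704565915758
[[-0.0, -0.053, 0.002], [-0.0, -0.053, -0.002]] [[-0.0223, 0.0, -0.0], [-0.0223, 0.0, -0.0]]
```

Request:
play_rows --claw '[0.65,0.65,0.65,0.65,0.65,0.65]' --delta_pos '[[0,-0.038,0.005],[0,-0.038,0.003],[0,-0.038,0.002],[0,-0.053,0.002],[0,-0.053,-0.002],[0,0,0]]' --delta_rot '[[-0.011,0,0],[-0.011,0,0],[-0.011,0,0],[-0.022,0,0],[-0.022,0,0],[0,0,0]]'

```text
time: 10.0
ee_pos: [0.5766, -0.1326, 0.211]
eef_rot: [0.751, 0.655, 0.056, 0.065]
ft_force: [-0.4, 0.4, -0.0]
width: 0.0305
grip_force: 0.0
```

Request:
play_rows --claw '[0.65,0.65,0.65,0.65,0.65]' --delta_pos '[[0,-0.053,0.002],[0,-0.053,-0.002],[0,-0.053,0.002],[0,-0.053,-0.002],[0,0,0]]' --delta_rot '[[-0.022,0,0],[-0.022,0,0],[-0.022,0,0],[-0.022,0,0],[0,0,0]]'

```text
time: 10.5
ee_pos: [0.5359, -0.1269, 0.1977]
eef_rot: [0.735, 0.641, 0.144, 0.166]
ft_force: [-0.5, 1.0, -0.8]
width: 0.0305
grip_force: 0.5
```

```bash
cat >> plan.py <<'E'
def wedge(th,phi=.45,h=.018,g=.0865,y=-.03):
    C=np.array(lid(th,.17,y,0))
    return C+h*np.array([np.sin(phi),0,-np.cos(phi)])+g/2*np.array([np.cos(phi),0,np.sin(phi)])
E
python3 - <<'E'
from plan import *
st()
s=r.read_state();b=r.camera('scene')
im=b['pixels'].copy()
for t in (1.0,1.06,1.12):
  for q in proj(b,case(p,[lid(t,.17,.1,0)])): cv2.circle(im,tuple(int(v) for v in q.round()),0,(255,0,255),-1)
cv2.imwrite('pics/s5.png',cv2.resize(im[110:240,165:295],(600,600),interpolation=2)[:,:,::-1])
e=plan(wedge(1.06),.45,9)
E
```

```text
t 10.5 case [ 0.0138 -0.0302  0.1977] tiltdeg 25.4 j [ 0.04 -0.13  0.1   2.09  0.01  0.74  0.  ] F [-0.5  1.  -0.8] w 0.030495260142426685
9 rows; mm/row 3.1678393830827978 deg/row 0.0404750695000414
[[0.0, 0.016, -0.0], [0.0, 0.016, -0.0], [0.0, 0.016, -0.0], [0.0, 0.016, -0.0], [0.0, 0.016, -0.0], [0.0, 0.016, -0.0], [0.0, 0.016, -0.0], [0.0, 0.016, -0.0]] [[-0.0002, 0.0001, -0.0], [-0.0002, 0.0001, -0.0], [-0.0002, 0.0001, -0.0], [-0.0002, 0.0001, -0.0], [-0.0002, 0.0001, -0.0], [-0.0002, 0.0001, -0.0], [-0.0002, 0.0001, -0.0], [-0.0002, 0.0001, -0.0]]
[[0.0, 0.016, -0.0]] [[-0.0002, 0.0001, -0.0]]
```

View pics/s5.png

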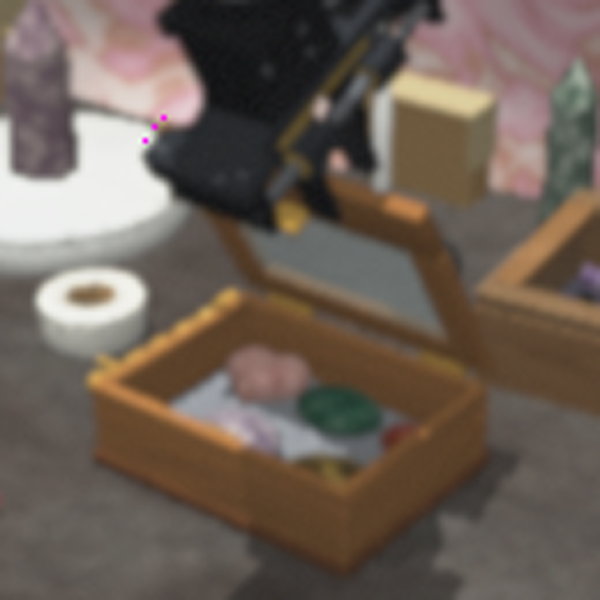

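The lid now rests between the fingers at about 1.05 rad. I'll open slowly, shifting so the lower finger keeps supporting it.

Request:
play_rows --claw '[0.58,0.51,0.44,0.37,0.3,0.22,0.15,0.07]' --delta_pos '[[0,0.013,0],[0,0.016,0],[0,0.016,0],[0,0.016,0],[0,0.016,0],[0,0.016,0],[0,0.016,0],[0,0.016,0]]' --delta_rot '[[0,0,0],[0,0,0],[0,0,0],[0,0,0],[0,0,0],[0,0,0],[0,0,0],[0,0,0]]'

```text
time: 11.35
ee_pos: [0.5607, -0.13, 0.2091]
eef_rot: [0.735, 0.641, 0.144, 0.166]
ft_force: [1.0, 1.1, -0.5]
width: 0.0749
grip_force: 0.5
```

Request:
play_rows --claw '[0,0,0]' --delta_pos '[[0,0.014,0],[0,0,0],[0,0,0]]' --delta_rot '[[0,0,0],[0,0,0],[0,0,0]]'

```text
time: 11.65
ee_pos: [0.5629, -0.1303, 0.2103]
eef_rot: [0.735, 0.641, 0.144, 0.166]
ft_force: [-0.5, 0.4, -1.5]
width: 0.0859
grip_force: 0.4
```

Run:
```python
from plan import *
st()
e=None
for th in (.9,.75,.6,.45,.3): e=plan(wedge(th),.45,3,e)
for th in (.2,.1,.05): e=plan(wedge(th),.45,3,e)
```

```text
t 11.65 case [ 0.0411 -0.03    0.2103] tiltdeg 25.4 j [ 0.04 -0.08  0.11  2.02  0.01  0.76  0.01] F [-0.5  0.4 -1.5] w 0.08593745965668126
3 rows; mm/row 8.891622116493652 deg/row 0.11701241949128953
[[0.0, -0.044, 0.004], [0.0, -0.044, 0.004], [0.0, -0.044, 0.004]] [[-0.0006, 0.0002, -0.0], [-0.0006, 0.0002, -0.0], [-0.0006, 0.0002, -0.0]]
3 rows; mm/row 8.492033490910813 deg/row 0.0
[[-0.0, -0.041, 0.012], [-0.0, -0.041, 0.012], [-0.0, -0.041, 0.012]] [[0.0, 0.0, 0.0], [0.0, 0.0, 0.0], [0.0, 0.0, 0.0]]
3 rows; mm/row 8.492033490910792 deg/row 0.0
[[-0.0, -0.038, 0.018], [-0.0, -0.038, 0.018], [-0.0, -0.038, 0.018]] [[0.0, 0.0, 0.0], [0.0, 0.0, 0.0], [0.0, 0.0, 0.0]]
3 rows; mm/row 8.492033490910787 deg/row 0.0
[[0.0, -0.035, 0.024], [0.0, -0.035, 0.024], [0.0, -0.035, 0.024]] [[0.0, 0.0, 0.0], [0.0, 0.0, 0.0], [0.0, 0.0, 0.0]]
3 rows; mm/row 8.492033490910806 deg/row 0.0
[[0.0, -0.031, 0.029], [0.0, -0.031, 0.029], [0.0, -0.031, 0.029]] [[0.0, 0.0, 0.0], [0.0, 0.0, 0.0], [0.0, 0.0, 0.0]]
3 rows; mm/row 5.6643058506768735 deg/row 0.0
[[-0.0, -0.018, 0.022], [-0.0, -0.018, 0.022], [-0.0, -0.018, 0.022]] [[0.0, 0.0, 0.0], [0.0, 0.0, 0.0], [0.0, 0.0, 0.0]]
3 rows; mm/row 5.6643058506768815 deg/row 0.0
[[0.0, -0.016, 0.023], [0.0, -0.016, 0.023], [0.0, -0.016, 0.023]] [[0.0, 0.0, 0.0], [0.0, 0.0, 0.0], [0.0, 0.0, 0.0]]
3 rows; mm/row 2.833038203667397 deg/row 0.0
[[-0.0, -0.007, 0.012], [-0.0, -0.007, 0.012], [-0.0, -0.007, 0.012]] [[0.0, 0.0, 0.0], [0.0, 0.0, 0.0], [0.0, 0.0, 0.0]]
```

Request:
play_rows --claw '[0,0,0,0,0,0]' --delta_pos '[[0,-0.044,0.004],[0,-0.044,0.004],[0,-0.044,0.004],[0,-0.041,0.012],[0,-0.041,0.012],[0,-0.041,0.012]]' --delta_rot '[[0,0,0],[0,0,0],[0,0,0],[0,0,0],[0,0,0],[0,0,0]]'

```text
time: 12.25
ee_pos: [0.5207, -0.1247, 0.1792]
eef_rot: [0.735, 0.641, 0.144, 0.167]
ft_force: [-1.1, 0.4, -1.6]
width: 0.0869
grip_force: 0.5
```

Request:
play_rows --claw '[0,0,0,0,0,0,0]' --delta_pos '[[0,-0.038,0.018],[0,-0.038,0.018],[0,-0.038,0.018],[0,-0.035,0.024],[0,-0.035,0.024],[0,-0.035,0.024],[0,0,0]]' --delta_rot '[[0,0,0],[0,0,0],[0,0,0],[0,0,0],[0,0,0],[0,0,0],[0,0,0]]'

```text
time: 12.95
ee_pos: [0.492, -0.1208, 0.1368]
eef_rot: [0.735, 0.641, 0.144, 0.166]
ft_force: [-2.1, 0.7, -1.6]
width: 0.0872
grip_force: 1.2
```

Run:
```python
from plan import *
st()
b=r.camera('scene')
im=b['pixels'].copy()
for t in (.35,.4,.45,.5):
  for q in proj(b,case(p,[lid(t,.17,.1,0),lid(t,.17,-.1,0)])): cv2.circle(im,tuple(int(v) for v in q.round()),0,(255,0,255),-1)
cv2.imwrite('pics/s6.png',cv2.resize(im[110:240,165:295],(600,600),interpolation=2)[:,:,::-1])
e=None
for th in (.3,): e=plan(wedge(th),.45,3,e)
for th in (.2,.1,.05): e=plan(wedge(th),.45,3,e)
```

```text
t 12.95 case [-0.0305 -0.0302  0.1368] tiltdeg 25.4 j [ 0.05 -0.16  0.1   2.26  0.02  0.6  -0.  ] F [-2.1  0.7 -1.6] w 0.08719932325627282
3 rows; mm/row 8.407189053648128 deg/row 0.13350921564223758
[[0.0, -0.03, 0.029], [0.0, -0.03, 0.029], [0.0, -0.03, 0.029]] [[-0.0007, 0.0002, -0.0], [-0.0007, 0.0002, -0.0], [-0.0007, 0.0002, -0.0]]
3 rows; mm/row 5.6643058506768735 deg/row 0.0
[[-0.0, -0.018, 0.022], [-0.0, -0.018, 0.022], [-0.0, -0.018, 0.022]] [[0.0, 0.0, 0.0], [0.0, 0.0, 0.0], [0.0, 0.0, 0.0]]
3 rows; mm/row 5.6643058506768815 deg/row 0.0
[[0.0, -0.016, 0.023], [0.0, -0.016, 0.023], [0.0, -0.016, 0.023]] [[0.0, 0.0, 0.0], [0.0, 0.0, 0.0], [0.0, 0.0, 0.0]]
3 rows; mm/row 2.833038203667397 deg/row 0.0
[[-0.0, -0.007, 0.012], [-0.0, -0.007, 0.012], [-0.0, -0.007, 0.012]] [[0.0, 0.0, 0.0], [0.0, 0.0, 0.0], [0.0, 0.0, 0.0]]
```

View pics/s6.png

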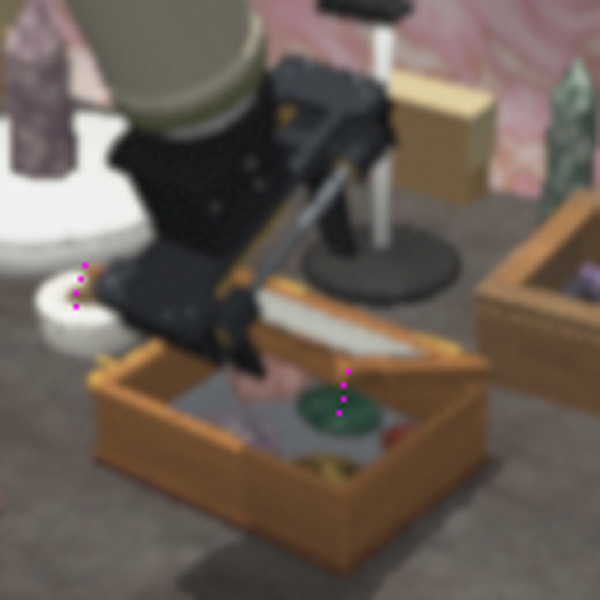

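The scene shows the lid resting on the lower finger at about 0.48 rad, with its right front corner near (346,374), just above the top mark. I'll continue down.

Request:
play_rows --claw '[0,0,0,0,0,0,0]' --delta_pos '[[0,-0.033,0.029],[0,-0.033,0.029],[0,-0.033,0.029],[0,-0.018,0.022],[0,-0.018,0.022],[0,-0.018,0.022],[0,0,0]]' --delta_rot '[[0,0,0],[0,0,0],[0,0,0],[0,0,0],[0,0,0],[0,0,0],[0,0,0]]'

```text
time: 13.7
ee_pos: [0.4781, -0.1189, 0.0965]
eef_rot: [0.735, 0.641, 0.144, 0.166]
ft_force: [-3.0, 0.6, -1.4]
width: 0.0872
grip_force: 1.4
```

Run:
```python
from plan import *
st();print(wedge(.2),r.read_state()['grip_force'])
e=None
for th in (.1,.05): e=plan(wedge(th,h=.015),.45,4,e)
```

```text
t 13.7 case [-0.0444 -0.0302  0.0965] tiltdeg 25.4 j [ 0.05 -0.13  0.1   2.33  0.02  0.5   0.  ] F [-3.   0.6 -1.4] w 0.08724881198351025
[-0.0428376 -0.03       0.097378 ] 1.3604492414742708
4 rows; mm/row 3.3629555865864207 deg/row 0.10070417402624704
[[0.0, -0.01, 0.014], [0.0, -0.01, 0.014], [0.0, -0.01, 0.014], [0.0, -0.01, 0.014]] [[-0.0005, 0.0002, -0.0], [-0.0005, 0.0002, -0.0], [-0.0005, 0.0002, -0.0], [-0.0005, 0.0002, -0.0]]
4 rows; mm/row 2.124778652750546 deg/row 0.0
[[-0.0, -0.005, 0.009], [-0.0, -0.005, 0.009], [-0.0, -0.005, 0.009], [-0.0, -0.005, 0.009]] [[0.0, 0.0, 0.0], [0.0, 0.0, 0.0], [0.0, 0.0, 0.0], [0.0, 0.0, 0.0]]
```

Request:
play_rows --claw '[0,0,0,0,0]' --delta_pos '[[0,-0.01,0.014],[0,-0.01,0.014],[0,-0.01,0.014],[0,-0.01,0.014],[0,0,0]]' --delta_rot '[[0,0,0],[0,0,0],[0,0,0],[0,0,0],[0,0,0]]'

```text
time: 14.2
ee_pos: [0.4762, -0.1187, 0.0835]
eef_rot: [0.735, 0.641, 0.144, 0.167]
ft_force: [-1.8, 0.8, -2.0]
width: 0.0868
grip_force: 1.5
```

Request:
play_rows --claw '[0,0,0,0,0]' --delta_pos '[[0,-0.005,0.009],[0,-0.005,0.009],[0,-0.005,0.009],[0,-0.005,0.009],[0,0,0]]' --delta_rot '[[0,0,0],[0,0,0],[0,0,0],[0,0,0],[0,0,0]]'

```text
time: 14.7
ee_pos: [0.4759, -0.1187, 0.0756]
eef_rot: [0.735, 0.641, 0.144, 0.167]
ft_force: [-2.4, 1.0, -0.5]
width: 0.0872
grip_force: 1.4
```

```bash
cat > look.py <<'E'
from plan import *
# lid front-right upper edge in scene: orange vs dark; report angle by sampling column profile
b=r.camera('scene');g=b['pixels'].astype(int)
print([(t,proj(b,case(p,[lid(t,.17,-.1,0),lid(t,.17,-.1,.012),lid(t,.17,-.06,0),lid(t,.17,-.06,.012)])).round(1).tolist()) for t in (0,.05,.1,.15)])
c=int(round(proj(b,case(p,lid(.05,.17,-.06,0)))[0][0]))
c2=c+6
for k in(c,c2): print(k,[(i,g[i,k].tolist()) for i in range(180,232)][::1])
E
python3 - <<'E'
from plan import *
st();print(wedge(.05,h=.015),r.read_state()['grip_force'])
E
python3 look.py
```

```text
t 14.7 case [-0.0467 -0.0302  0.0756] tiltdeg 25.5 j [ 0.05 -0.1   0.11  2.36  0.01  0.44  0.01] F [-2.4  1.  -0.5] w 0.08722008531454638
[-0.04731872 -0.03        0.07480201] 1.4462145790457726
[(0, [[235.5, 219.9], [235.5, 216.1], [223.6, 214.6], [223.5, 210.9]]), (0.05, [[235.6, 217.2], [235.7, 213.3], [223.6, 211.9], [223.6, 208.1]]), (0.1, [[235.7, 214.4], [235.9, 210.4], [223.6, 209.2], [223.8, 205.2]]), (0.15, [[235.9, 211.5], [236.3, 207.4], [223.8, 206.3], [224.2, 202.2]])]
224 [(180, [189, 185, 175]), (181, [186, 183, 175]), (182, [172, 169, 163]), (183, [146, 146, 142]), (184, [120, 120, 119]), (185, [98, 99, 100]), (186, [102, 102, 104]), (187, [128, 127, 127]), (188, [160, 156, 156]), (189, [188, 182, 181]), (190, [209, 202, 200]), (191, [216, 210, 209]), (192, [216, 212, 211]), (193, [216, 212, 211]), (194, [214, 210, 209]), (195, [210, 208, 208]), (196, [200, 201, 200]), (197, [184, 179, 175]), (198, [166, 144, 130]), (199, [149, 111, 83]), (200, [127, 89, 55]), (201, [109, 77, 47]), (202, [108, 76, 45]), (203, [111, 78, 48]), (204, [114, 81, 50]), (205, [117, 82, 50])
[... 1016 characters left out ...]
, 184, 178]), (200, [171, 158, 142]), (201, [162, 127, 98]), (202, [141, 102, 65]), (203, [116, 81, 50]), (204, [101, 71, 46]), (205, [98, 70, 45]), (206, [100, 70, 45]), (207, [108, 76, 48]), (208, [116, 81, 50]), (209, [120, 82, 51]), (210, [116, 81, 50]), (211, [107, 76, 46]), (212, [99, 70, 44]), (213, [96, 68, 43]), (214, [94, 66, 42]), (215, [96, 68, 44]), (216, [98, 69, 43]), (217, [98, 68, 43]), (218, [96, 68, 44]), (219, [94, 67, 42]), (220, [94, 67, 42]), (221, [94, 67, 43]), (222, [92, 65, 41]), (223, [90, 65, 42]), (224, [90, 64, 42]), (225, [89, 63, 41]), (226, [90, 64, 42]), (227, [86, 60, 40]), (228, [80, 55, 39]), (229, [72, 49, 36]), (230, [65, 48, 37]), (231, [60, 49, 44])]
```

Request:
play_rows --claw '[0,0,0,0,0]' --delta_pos '[[0,-0.004,0.009],[0,-0.004,0.009],[0,-0.004,0.009],[0,-0.004,0.009],[0,0,0]]' --delta_rot '[[0,0,0],[0,0,0],[0,0,0],[0,0,0],[0,0,0]]'

```text
time: 15.25
ee_pos: [0.476, -0.1187, 0.0676]
eef_rot: [0.735, 0.641, 0.144, 0.167]
ft_force: [-0.9, -0.9, 0.1]
width: 0.0871
grip_force: 0.0
```

```bash
cat > look.py <<'E'
from plan import *
b=r.camera('scene');g=b['pixels'].astype(int)
for k in(224,230): print(k,g[196:218,k,0].tolist())
st();print(r.read_state()['grip_force'])
E
python3 look.py
```

```text
224 [200, 185, 173, 160, 137, 115, 110, 112, 114, 116, 115, 110, 103, 98, 95, 93, 96, 97, 98, 97, 95, 93]
230 [179, 178, 178, 177, 173, 167, 152, 127, 104, 99, 103, 110, 118, 119, 117, 108, 101, 96, 94, 96, 98, 98]
t 15.3 case [-0.0466 -0.0302  0.0677] tiltdeg 25.5 j [ 0.05 -0.08  0.11  2.36  0.    0.42  0.02] F [0.3 0.7 0. ] w 0.08698556701233574
0.0
```

Request:
play_rows --claw '[0,0,0,0,0]' --delta_pos '[[0,-0.009,-0.004],[0,-0.009,-0.004],[0,-0.009,-0.004],[0,-0.009,-0.004],[0,0,0]]' --delta_rot '[[0,0,0],[0,0,0],[0,0,0],[0,0,0],[0,0,0]]'

```text
time: 15.8
ee_pos: [0.4679, -0.1176, 0.0676]
eef_rot: [0.735, 0.641, 0.144, 0.167]
ft_force: [0.2, -0.6, -1.0]
width: 0.0873
grip_force: 0.0
```

```bash
python3 look.py
python3 - <<'E'
from plan import *
s=r.read_state();R0=R.from_quat(s['eef_rot']);e=(s['ee_pos']+R0.apply([0,0,-.08]),R0)
e=plan((-.068,.0,.16),.1,6,e)
e=plan((-.068,.0,.1),.0,3,e)
E
```

```text
224 [201, 185, 174, 168, 159, 143, 124, 113, 113, 117, 117, 113, 107, 99, 96, 93, 96, 98, 98, 97, 96, 95]
230 [178, 176, 178, 177, 174, 170, 165, 152, 127, 104, 107, 130, 150, 152, 138, 120, 104, 95, 95, 96, 99, 97]
t 15.85 case [-0.0546 -0.0302  0.0676] tiltdeg 25.5 j [ 0.05 -0.1   0.1   2.38  0.01  0.42  0.01] F [0.4 0.1 0.3] w 0.08652037890148252
0.0
6 rows; mm/row 6.97936106341113 deg/row 3.289666219170707
[[0.025, 0.023, -0.008], [0.025, 0.023, -0.009], [0.025, 0.022, -0.01], [0.025, 0.021, -0.011], [0.025, 0.021, -0.013], [0.025, 0.02, -0.014]] [[0.0183, 0.0001, -0.0], [0.0183, 0.0001, -0.0], [0.0183, 0.0001, -0.0], [0.0183, 0.0001, -0.0], [0.0183, 0.0001, -0.0], [0.0183, 0.0001, -0.0]]
3 rows; mm/row 20.0 deg/row 1.9098593171027443
[[-0.0, -0.01, 0.1], [-0.0, -0.007, 0.1], [0.0, -0.003, 0.1]] [[0.0106, -0.0, -0.0], [0.0106, -0.0, -0.0], [0.0106, -0.0, -0.0]]
```

Request:
play_rows --claw '[0,0,0,1,1,1,1]' --delta_pos '[[0,0,-0.13],[0,0,-0.13],[0,0,-0.14],[0.025,0.023,-0.008],[0.025,0.023,-0.009],[0.025,0.022,-0.01],[0.025,0.021,-0.011]]' --delta_rot '[[0,0,0],[0,0,0],[0,0,0],[0.018,0,0],[0.018,0,0],[0.018,0,0],[0.018,0,0]]'

```text
time: 16.55
ee_pos: [0.451, -0.0947, 0.1536]
eef_rot: [0.749, 0.654, 0.07, 0.082]
ft_force: [0.8, 0.1, 0.3]
width: 0.0626
grip_force: 0.0
```

Request:
play_rows --claw '[1,1,1,1,1,1]' --delta_pos '[[0.025,0.021,-0.013],[0.025,0.02,-0.014],[0,0,0],[0,0,0],[0,0,0],[0,0,0]]' --delta_rot '[[0.018,0,0],[0.018,0,0],[0,0,0],[0,0,0],[0,0,0],[0,0,0]]'

```text
time: 17.15
ee_pos: [0.4584, -0.0862, 0.1598]
eef_rot: [0.753, 0.656, 0.034, 0.04]
ft_force: [0.3, -0.4, 0.4]
width: 0.015
grip_force: 0.0
```

```bash
python3 look.py
python3 - <<'E'
from plan import *
e=plan((-.066,.0,.095),.1,4)
e=plan((-.066,.0,.083),.1,3,e)
b=r.camera('top');print(proj(b,case(p,[lid(0,.17,0,.012),lid(.055,.17,0,.012),lid(.1,.17,0,.012)])))
E
```

```text
224 [200, 178, 143, 115, 104, 99, 97, 99, 101, 107, 114, 115, 109, 101, 95, 95, 96, 98, 98, 97, 95, 94]
230 [179, 177, 176, 169, 148, 125, 114, 110, 108, 109, 112, 116, 119, 120, 116, 109, 100, 96, 95, 96, 98, 99]
t 17.2 case [-0.0683 -0.0003  0.1599] tiltdeg 6.0 j [ 0.03 -0.05  0.05  2.03  0.01  1.05 -0.06] F [-0.8 -0.4 -0.5] w 0.01093557063205127
0.0
4 rows; mm/row 16.244709495639786 deg/row 0.08556893568691405
[[0.001, -0.006, 0.081], [0.001, -0.006, 0.081], [0.0, -0.005, 0.081], [0.0, -0.005, 0.081]] [[0.0004, 0.0001, -0.0001], [0.0004, 0.0001, -0.0001], [0.0004, 0.0001, -0.0001], [0.0004, 0.0001, -0.0001]]
3 rows; mm/row 3.999999999999999 deg/row 0.0
[[-0.0, -0.002, 0.02], [-0.0, -0.002, 0.02], [-0.0, -0.002, 0.02]] [[0.0, 0.0, 0.0], [0.0, 0.0, 0.0], [0.0, 0.0, 0.0]]
[[207.05317979 235.40555275]
 [206.83062604 234.63023591]
 [206.66744364 233.85823315]]
```

Request:
play_rows --claw '[1,1,1,1,1]' --delta_pos '[[0,-0.006,0.081],[0,-0.006,0.081],[0,-0.005,0.081],[0,-0.005,0.081],[0,0,0]]' --delta_rot '[[0,0,0],[0,0,0],[0,0,0],[0,0,0],[0,0,0]]'

```text
time: 17.75
ee_pos: [0.4599, -0.0863, 0.0933]
eef_rot: [0.753, 0.657, 0.033, 0.039]
ft_force: [-1.1, 0.6, -1.0]
width: 0.0003
grip_force: 0.0
```

Request:
play_rows --claw '[1,1,1]' --delta_pos '[[0,-0.001,0.012],[0,-0.001,0.012],[0,0,0]]' --delta_rot '[[0,0,0],[0,0,0],[0,0,0]]'

```text
time: 18.05
ee_pos: [0.4617, -0.0864, 0.0907]
eef_rot: [0.753, 0.656, 0.034, 0.04]
ft_force: [0.3, 0.6, -0.4]
width: 0.0005
grip_force: 0.0
```

Request:
play_rows --claw '[1,1,1]' --delta_pos '[[0,-0.001,0.01],[0,-0.001,0.01],[0,0,0]]' --delta_rot '[[0,0,0],[0,0,0],[0,0,0]]'

```text
time: 18.35
ee_pos: [0.4614, -0.0864, 0.0861]
eef_rot: [0.753, 0.656, 0.034, 0.04]
ft_force: [0.3, 0.3, 0.1]
width: 0.0008
grip_force: 0.0
```

Request:
play_rows --claw '[1,1,1]' --delta_pos '[[0,-0.001,0.01],[0,-0.001,0.01],[0,0,0]]' --delta_rot '[[0,0,0],[0,0,0],[0,0,0]]'

```text
time: 18.65
ee_pos: [0.4616, -0.0864, 0.0822]
eef_rot: [0.753, 0.656, 0.034, 0.04]
ft_force: [-0.6, 0.4, 0.2]
width: 0.0008
grip_force: 0.0
```

Request:
play_rows --claw '[1,1,1]' --delta_pos '[[0,-0.001,0.01],[0,-0.001,0.01],[0,0,0]]' --delta_rot '[[0,0,0],[0,0,0],[0,0,0]]'

```text
time: 18.95
ee_pos: [0.4612, -0.0864, 0.0778]
eef_rot: [0.753, 0.656, 0.034, 0.04]
ft_force: [-0.6, -0.4, -0.5]
width: 0.0009
grip_force: 0.0
```

Request:
play_rows --claw '[1,1,1]' --delta_pos '[[0,-0.001,0.008],[0,-0.001,0.008],[0,0,0]]' --delta_rot '[[0,0,0],[0,0,0],[0,0,0]]'

```text
time: 19.25
ee_pos: [0.4613, -0.0864, 0.0747]
eef_rot: [0.753, 0.656, 0.034, 0.04]
ft_force: [0.4, -0.0, 0.0]
width: 0.0002
grip_force: 0.0
```

```bash
python3 look.py
```

```text
224 [205, 203, 200, 188, 157, 123, 104, 97, 97, 99, 105, 111, 118, 120, 120, 113, 102, 96, 94, 95, 93, 93]
230 [179, 178, 180, 183, 187, 188, 175, 148, 124, 113, 110, 109, 110, 111, 114, 118, 122, 119, 111, 101, 96, 94]
t 19.3 case [-0.0655 -0.0002  0.0748] tiltdeg 6.0 j [ 0.03  0.06  0.05  2.12  0.01  0.86 -0.06] F [-0.3 -0.  -0.2] w 5.942926902899098e-06
0.0
```

Request:
play_rows --claw '[1,1,1]' --delta_pos '[[0,-0.001,0.008],[0,-0.001,0.008],[0,0,0]]' --delta_rot '[[0,0,0],[0,0,0],[0,0,0]]'

```text
time: 19.6
ee_pos: [0.4617, -0.0864, 0.0734]
eef_rot: [0.753, 0.656, 0.034, 0.04]
ft_force: [-11.1, 1.2, 24.4]
width: 0.0006
grip_force: 12.4
```

Request:
play_rows --claw '[1,1,1]' --delta_pos '[[0,-0.001,0.008],[0,-0.001,0.008],[0,0,0]]' --delta_rot '[[0,0,0],[0,0,0],[0,0,0]]'

```text
time: 19.9
ee_pos: [0.4619, -0.0865, 0.0728]
eef_rot: [0.753, 0.656, 0.034, 0.04]
ft_force: [-30.9, 4.0, 63.8]
width: 0.0005
grip_force: 32.1
```

```bash
python3 look.py
```

```text
224 [206, 204, 200, 188, 162, 129, 106, 98, 96, 100, 105, 111, 117, 120, 120, 114, 103, 95, 93, 94, 93, 93]
230 [178, 178, 179, 183, 187, 187, 173, 147, 125, 113, 111, 109, 109, 111, 115, 118, 121, 119, 111, 102, 96, 95]
t 19.95 case [-0.0649 -0.0002  0.0728] tiltdeg 6.1 j [ 0.03  0.07  0.05  2.12  0.    0.85 -0.06] F [-31.4   3.6  63.9] w 0.00047283306941442297
32.20776838759775
```

The lid is solid at its shut height (tip at 0.0713 m, 64 N). I'll lift off now.

Request:
play_rows --claw '[1,1,1,1,1,1]' --delta_pos '[[0,0,-0.03],[0,0,-0.1],[0,0,-0.2],[0,0,-0.2],[0,0,-0.2],[0,0,0]]' --delta_rot '[[0,0,0],[0,0,0],[0,0,0],[0,0,0],[0,0,0],[0,0,0]]'

```text
time: 20.55
ee_pos: [0.4486, -0.0843, 0.2192]
eef_rot: [0.752, 0.656, 0.037, 0.043]
ft_force: [0.9, 0.6, -1.1]
width: 0.0002
grip_force: 0.0
```

```bash
python3 look.py
python3 - <<'E'
from plan import *
# stay check: brass pixels along the predicted folded stay, in top view; bystander white roll centroid
b=r.camera('top');g=b['pixels'].astype(int)
for l in(.03,.06,.09,.12):
    u,v=proj(b,case(p,stay(0,l)))[0].round().astype(int);print(g[v,u-2:u+3].tolist())
d=pickle.load(open('c0.pkl','rb'))['top']['pixels'].astype(int)
for n,(x0,x1,y0,y1) in dict(roll=(125,163,165,205),torch=(122,152,215,258),bottle=(335,380,185,228)).items(): print(n,'diff',np.abs(g-d)[y0:y1,x0:x1].mean())
E
```

```text
224 [206, 202, 199, 186, 154, 121, 103, 97, 96, 97, 99, 102, 107, 114, 116, 111, 102, 96, 93, 93, 94, 93]
230 [180, 177, 179, 183, 187, 187, 172, 140, 113, 101, 100, 103, 108, 111, 115, 119, 121, 118, 109, 100, 95, 94]
t 20.6 case [-7.940e-02  1.000e-04  2.163e-01] tiltdeg 6.3 j [ 0.03 -0.13  0.04  1.98  0.01  1.18 -0.07] F [ 0.3  0.  -0.2] w 0.00038873557964445887
0.0
[[251, 248, 237], [251, 248, 237], [251, 248, 237], [251, 248, 238], [251, 249, 237]]
[[243, 238, 219], [243, 238, 220], [243, 237, 219], [242, 236, 217], [242, 237, 218]]
[[215, 204, 178], [215, 206, 181], [213, 204, 181], [214, 203, 180], [213, 202, 176]]
[[255, 236, 87], [255, 238, 82], [176, 124, 43], [86, 72, 68], [56, 55, 62]]
roll diff 18.181140350877193
torch diff 32.10594315245478
bottle diff 12.624633936261842
```

```bash
python3 -c "
from bench import r
print(r.close_job())"
```

```text
the job is handed in; nothing more can be done
None
```

I've handed the job in at about 20.6 s: the lid is pressed shut past its catch, the stay is folded flat and the arm is clear of everything. The hand-in gave no verdict, and I could not re-check the roll, torch and bottle at the end because the arm blocked the top camera, though nothing I saw suggested they had moved.

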